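# Find the rattling parts case and hold it out over the mat

## Robot

A 7-joint arm with a two-finger parallel gripper is mounted at the origin on a cart in front of the work surface, level with it; the furniture and walls round the work are solid. World frame = base frame: x ahead of the robot, y to its left, z up, the work surface at z = 0. Lengths are in m, angles in rad, forces in N, time in s.
With the tool pointing down it reaches from about 0.425 to 0.875 m from the base axis. Payload 8.4 kg.
Tool frame: the origin (TCP) lies between the finger pads; the fingertips stand 11 mm ahead of it and the grasp point (between the pads) lies 8 mm behind it; z points along the fingers, y is the line along which they close (so a half turn about z gives the same grasp; the last joint's range is limited). The gripper opens to 87 mm and grips with 3 to 60 N. Pads are 19 mm wide; open, the fingers measure 117 mm over their backs; the gripper's body (75 mm by 190 mm) begins 51 mm behind the grasp point.
Start: joints at [1.04, 0.333, 0.04, 1.465, -0.013, 1.343, -0.059], TCP at [0.272, -0.59, 0.234] pointing down, gripper open.
Joint ranges: [-2.58, 2.58], [-0.38, 2.09], [-1.3, 1.39], [0.25, 2.4], [-1.5, 4.64], [0.08, 2.09], [-2.65, 2.65]. Speed limits (rad/s): [2.22, 2.22, 2.79, 2.79, 3.14, 3.14, 3.14].

## Interface

Orientations are given as a unit quaternion [w, x, y, z].
In Python, from bench import state, eyes, ticket gives the robot as it stands.
- The arm moves only by the shell command python3 -m handwheel 'ROWS' [FORCE]. ROWS is JSON, a list of rows, each a list of 5 numbers: the shift along the tool's x, y, z in cm, then the turn about the tool's z in rad, then the opening, from 0 (shut) to 1 (fully open). A call has 1 to 8 rows; each row shifts and turns the commanded pose from where the row before left it, along the tool's axes as they then stand; what a row does not reach is not made up. A row lasts 1/8 s, in which the tool goes at most 62.5 mm and 10.7 degrees, less where a joint would pass 70% of its speed; a pose out of reach is approached as far as the arm can. A call with a gripper value outside its range is refused whole. The fingers move at their own pace and stop on an object; FORCE is the grip in N (left out, the last holds). Time passes only in rows, so rows that do not move let the fingers close. It gives the time, the measured TCP pose, the force, the opening and the grip force at its end, in the units of the state.
- state(): the state, without advancing time (a new reading comes with each control period).
- eyes.capture(name): name is "scene" or "top"; returns a dict with "frame" (384x512x3 uint8, blue, green, red), "range_z" (384x512 float32, m along the optical axis (not along the pixel's ray), 0 where there is no reading), "vfov" (degrees; the focal length in pixels is half the picture's height over the tangent of half this angle, whatever the lens; pixels are square), "cx", "cy" (the principal point, pixels), "dist_coeffs" ([k1, k2, p1, p2, k3] as OpenCV has them; the pictures are not rectified), "rvec" (rotation vector, rad) and "tvec" (3), from world to camera coordinates, as OpenCV has them. Camera axes: x right, y down, z forward; pixel columns grow to the right and rows downward; lengths in m; the calibration is good to about 2 mm. A picture is of the moment at which its call begins.
- ticket.job_done(): hands the job in; it is judged then, once.
The state is a dict: "t": time; "q": joint angles; "qd": joint speeds; "effort": joint torques, N m; "ee_pos": TCP position; "orientation": TCP orientation; "force": force on the tool from outside, world axes, zero at the start; "torque": the same for the moment, N m; "opening": finger opening in m; "finger_force": force on a finger pad.
Only numpy, scipy, OpenCV 4.12 (cv2) and the standard library are available. Lean on these libraries where they do the work, as an engineer would, in place of code of your own. Each camera call takes 0.05 s, during which the arm holds its last target. There are 200 camera calls.

## Task

Three identical closed metal parts cases stand on the table, and in one of them the weight inside has come loose: pick them up and rock or shake them end to end, clear of the table, until you have found the one that rattles, and set any silent case back upright where it stood. Let the weight of the rattling one knock at least twice against each end, then hold that case out over the middle of the handover mat, 10 to 30 cm up, the right way up and with its weight come to rest at the clasp end (level or tipped a little towards the clasp). Finish there, still and still holding it, and leave everything else where it is.

Things in the scene. Friction and masses are not known exactly. Their poses are not given: they have to be found in the camera images.
- case_1: closed plain metal parts case, one of three alike: 90 mm long (own x), 46 wide (y), 40 high, straight sides, clasp on its -x end, hinge on +x, lid fixed shut. Origin: centre of underside, z up. Its length lies within 0.4 rad of world x. About 0.6 kg with a 0.45 kg weight inside (varies a little, no clue). Grip across the width from above, near mid-length.
- case_2: closed plain metal parts case, one of three alike: 90 mm long (own x), 46 wide (y), 40 high, straight sides, clasp on its -x end, hinge on +x, lid fixed shut. Origin: centre of underside, z up. Its length lies within 0.4 rad of world x. About 0.6 kg with a 0.45 kg weight inside (varies a little, no clue). Grip across the width from above, near mid-length.
- case_3: closed plain metal parts case, one of three alike: 90 mm long (own x), 46 wide (y), 40 high, straight sides, clasp on its -x end, hinge on +x, lid fixed shut. Origin: centre of underside, z up. Its length lies within 0.4 rad of world x. About 0.6 kg with a 0.45 kg weight inside (varies a little, no clue). Grip across the width from above, near mid-length.
- weight_1 (a joint): place of the weight in case_1 along the case's x, m from the middle, stops at +-0.02 (- clasp end, + hinge end); starts within +-0.01. In two cases it never shifts; in one, not told which, it slides to a stop if tipped lengthwise over 10 deg (25 is ample) or jerked lengthwise over 2 m/s2, and stays there when level again. From - to + stop the moment on the wrist about the case's +y rises 0.18 N m.
- weight_2 (a joint): place of the weight in case_2 along the case's x, m from the middle, stops at +-0.02 (- clasp end, + hinge end); starts within +-0.01. In two cases it never shifts; in one, not told which, it slides to a stop if tipped lengthwise over 10 deg (25 is ample) or jerked lengthwise over 2 m/s2, and stays there when level again. From - to + stop the moment on the wrist about the case's +y rises 0.18 N m.
- weight_3 (a joint): place of the weight in case_3 along the case's x, m from the middle, stops at +-0.02 (- clasp end, + hinge end); starts within +-0.01. In two cases it never shifts; in one, not told which, it slides to a stop if tipped lengthwise over 10 deg (25 is ample) or jerked lengthwise over 2 m/s2, and stays there when level again. From - to + stop the moment on the wrist about the case's +y rises 0.18 N m.
- mat: handover mat: flat cork-faced pad with a dark rim and four brass studs, 70 mm (x) by 150 mm (y), 4 mm thick, fixed to the table beyond the cases; origin: centre of its underside, its length within 0.15 rad of crosswise
- eyelet_tin: bystander: round tin, 62 mm across, 23 mm high, loose; origin under its centre
- spool_rust: bystander: ribbon spool, 54 mm across, 36 mm high, loose; origin under its centre
- spool_navy: bystander: ribbon spool, 49 mm across, 32 mm high, loose; origin under its centre
- sage_tray_0: bystander: padded jewellery tray with bracelets, 98x108x37 mm, loose; origin under its centre

How it is judged:
On the way, in this order (a step that is already met when the one before it is completed fails the run):
1. a case is off the table and its weight lies at the hinge end (((height (world z) of case_1 above 0.04 m and value of joint weight_1 above 0.015 m) or (height (world z) of case_2 above 0.04 m and value of joint weight_2 above 0.015 m) or (height (world z) of case_3 above 0.04 m and value of joint weight_3 above 0.015 m))), for 0.02 s.
2. the weight has knocked over to the clasp end, case off the table (((height (world z) of case_1 above 0.04 m and value of joint weight_1 below -0.015 m) or (height (world z) of case_2 above 0.04 m and value of joint weight_2 below -0.015 m) or (height (world z) of case_3 above 0.04 m and value of joint weight_3 below -0.015 m))), for 0.02 s.
3. and back to the hinge end, case off the table (((height (world z) of case_1 above 0.04 m and value of joint weight_1 above 0.015 m) or (height (world z) of case_2 above 0.04 m and value of joint weight_2 above 0.015 m) or (height (world z) of case_3 above 0.04 m and value of joint weight_3 above 0.015 m))), for 0.02 s.
At the end, for the whole second after the job is handed in: The case with the loose weight is held still in the fingers, tilt under 0.8 rad, weight at the clasp end (below -0.015 m), underside 0.09 to 0.32 m up, centre within 60 mm of the mat's centre in plan; the other two stand upright, released, at rest, within 40 mm of their starts (((contact force between case_1 and the fingers above 1 N and height (world z) of case_1 between 0.09 and 0.32 m and value of joint weight_1 below -0.015 m and horizontal distance between case_1 and mat below 0.06 m and angle between case_1's own z axis and vertical below 0.8 rad and linear speed of case_1 below 0.03 m/s and distance of each of case_2, case_3 from where it was at the start of the episode below 0.04 m and angle between each of case_2, case_3's own z axis and vertical below 0.1 rad and height (world z) of each of case_2, case_3 below 0.006 m and linear speed of each of case_2, case_3 below 0.02 m/s and contact force between each of case_2, case_3 and the arm below 0.1 N and contact force between each of case_2, case_3 and the fingers below 0.1 N) or (contact force between case_2 and the fingers above 1 N and height (world z) of case_2 between 0.09 and 0.32 m and value of joint weight_2 below -0.015 m and horizontal distance between case_2 and mat below 0.06 m and angle between case_2's own z axis and vertical below 0.8 rad and linear speed of case_2 below 0.03 m/s and distance of each of case_1, case_3 from where it was at the start of the episode below 0.04 m and angle between each of case_1, case_3's own z axis and vertical below 0.1 rad and height (world z) of each of case_1, case_3 below 0.006 m and linear speed of each of case_1, case_3 below 0.02 m/s and contact force between each of case_1, case_3 and the arm below 0.1 N and contact force between each of case_1, case_3 and the fingers below 0.1 N) or (contact force between case_3 and the fingers above 1 N and height (world z) of case_3 between 0.09 and 0.32 m and value of joint weight_3 below -0.015 m and horizontal distance between case_3 and mat below 0.06 m and angle between case_3's own z axis and vertical below 0.8 rad and linear speed of case_3 below 0.03 m/s and distance of each of case_1, case_2 from where it was at the start of the episode below 0.04 m and angle between each of case_1, case_2's own z axis and vertical below 0.1 rad and height (world z) of each of case_1, case_2 below 0.006 m and linear speed of each of case_1, case_2 below 0.02 m/s and contact force between each of case_1, case_2 and the arm below 0.1 N and contact force between each of case_1, case_2 and the fingers below 0.1 N))); the arm keeps its last pose, push and grip.
It fails at once if a bystander was pushed more than 20 mm (distance of any of eyelet_tin, spool_rust, spool_navy, sage_tray_0 from where it was at the start of the episode above 0.02 m).
It also fails if it takes over 72 s, if anything falls off the work surface, if the arm or the gripper's body presses on something with over 40 N, if the wrist force passes 120 N, or if a joint passes its speed limit or range.

## Working session

There is one attempt and no reset: what is moved stays moved. The work goes in short steps, Python scripts to look and compute and a shell command to move; the robot and the scene stay as the last step left them, time stands still between calls to the robot, and variables do not carry over. Pictures are saved under pics/ and viewed, at most 10 in all, crops included, and the job is handed in when it is done.

```bash
ls; mkdir -p pics; python3 - <<'E'
from bench import state,eyes
import cv2,numpy as np
s=state();print(s)
for n in("top","scene"):
    c=eyes.capture(n);cv2.imwrite(f"pics/{n}0.png",c["frame"]);np.savez(f"{n}0.npz",**c)
    print(n,c["vfov"],c["cx"],c["cy"],c["dist_coeffs"],c["rvec"],c["tvec"])
E
```

```text
pics
{'t': 0.0, 'q': array([ 1.03980979,  0.3339456 ,  0.03987466,  1.46625737, -0.0133992 ,
        1.34329771, -0.05846972]), 'qd': array([-2.12070378e-03, -6.51090890e-04, -7.38212232e-04, -2.13392511e-04,
        3.94635460e-04,  7.09711677e-05,  7.14023014e-04]), 'effort': array([ 9.35083153e-04, -6.56362367e+01,  1.33606821e+00, -4.03798342e+01,
       -5.94911445e-02,  4.47863841e-02,  1.63743221e-04]), 'ee_pos': array([ 0.27180828, -0.58994968,  0.23264365]), 'orientation': array([-7.87851332e-04,  9.76783748e-01,  2.14226130e-01, -2.31002385e-04]), 'force': array([-0.02241629, -0.02903802,  0.57439381]), 'torque': array([-0.01620117,  0.02973534,  0.02327509]), 'finger_force': 0.0, 'opening': 0.08700936982169702}
top 47.38001411973062 259.9726673348975 198.31331150938027 [-0.16620997  0.          0.          0.          0.        ] [ 2.11962433 -2.103747    0.15750215] [0.12875535 0.53022988 0.90698465]
scene 56.02251534381992 253.24472581712413 192.61534672527623 [-0.08564693  0.          0.          0.          0.        ] [ 0.88651086 -2.40591282  1.18624967] [0.4554366  0.18047517 0.68381977]
```

View pics/top0.png

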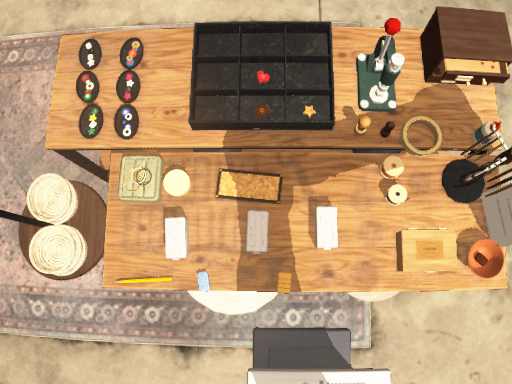

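View pics/scene0.png

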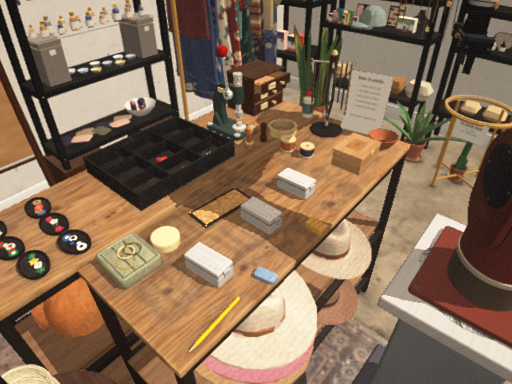

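The top view shows cases at about px (176,238), (258,231) and (327,228), with the mat at (249,186). The tray (140,178) and the tin (176,182) are on the left, the spools at (393,167) and (397,194). In both views +x runs away from the robot.

```bash
cat > h.py <<'E'
import numpy as np,cv2
from scipy.spatial.transform import Rotation as R
def cloud(c):
    z=c["range_z"];h,w=z.shape;f=h/2/np.tan(np.radians(float(c["vfov"]))/2)
    K=np.array([[f,0,c["cx"]],[0,f,c["cy"]],[0,0,1]],float)
    g=np.stack(np.meshgrid(np.arange(w),np.arange(h)),-1).reshape(-1,1,2).astype(np.float32)
    n=cv2.undistortPoints(g,K,np.array(c["dist_coeffs"],float)).reshape(h,w,2)
    P=np.dstack([n*z[...,None],z])-np.array(c["tvec"])
    P=P@R.from_rotvec(np.ravel(c["rvec"])).as_matrix()
    P[z==0]=np.nan
    return P
def rect(P,box,lo,hi,sat=None,fr=None):
    x0,x1,y0,y1=box;Q=P[y0:y1,x0:x1]
    m=((Q[...,2]>lo)&(Q[...,2]<hi)).astype(np.uint8)
    k,l,st,_=cv2.connectedComponentsWithStats(m);i=1+np.argmax(st[1:,4])
    p=Q[l==i];(c,s,a)=cv2.minAreaRect((p[:,:2]*1000).astype(np.float32))
    return np.round(c,1),np.round(s,1),round(a,1),len(p),np.round(np.median(p[:,2]),4)
E
python3 - <<'E'
from h import *
c=np.load("top0.npz");P=cloud(c)
for n,b in dict(A=(155,200,208,270),B=(236,280,200,262),C=(305,350,198,258)).items():print(n,rect(P,b,.03,.05))
print("tray",rect(P,(112,165,148,208),.012,.06));print("tin",rect(P,(160,195,165,200),.012,.04))
print("sp",rect(P,(375,412,150,182),.015,.05),rect(P,(382,412,180,210),.015,.05))
print("mat",rect(P,(212,286,165,208),.0015,.01))
print("tbl",P[270,230],P[215,215],P[186,225],P[186,270])
s=np.load("scene0.npz");Q=cloud(s)
m=(Q[...,2]>.03)&(Q[...,2]<.05)
for n,b in dict(A=(183,235,240,288),B=(238,285,193,236),C=(274,320,165,202)).items():print(n,rect(Q,b,.033,.05))
E
```

```text
A (array([442.5, 320.6]), array([95.3, 47.4]), 4.4, 866, np.float64(0.0409))
B (array([458.2, 140.6]), array([46. , 95.7]), 88.3, 880, np.float64(0.0408))
C (array([468.3, -13.1]), array([95.9, 46.5]), 0.1, 886, np.float64(0.0409))
tray (array([582.1, 414.1]), array([ 97.3, 110.3]), 89.2, 1886, np.float64(0.0278))
tin (array([571.6, 327.2]), array([63.4, 61. ]), 86.6, 589, np.float64(0.0233))
sp (array([ 608.7, -168.5]), array([46.3, 44.9]), 11.8, 355, np.float64(0.0367)) (array([ 545.3, -175.3]), array([44.4, 42.9]), 26.7, 318, np.float64(0.0325))
mat (array([567.3, 161.3]), array([ 99.9, 168.8]), 0.0, 2053, np.float64(0.0043))
tbl [0.37389548 0.20022468 0.00071772] [ 0.4992207   0.23778762 -0.00186647] [0.56653042 0.2157255  0.00309614] [0.56592875 0.1114203  0.00759398]
A (array([439. , 321.9]), array([94.3, 47.3]), 4.6, 924, np.float64(0.0404))
B (array([454.6, 140.5]), array([46.7, 94. ]), 88.1, 609, np.float64(0.0408))
C (array([465.3, -12.7]), array([49.6, 93.3]), 89.8, 456, np.float64(0.0408))
```

```bash
python3 -m handwheel '[[0,0,0,0.144,1],[0,0,0,0.144,1],[0,0,0,0.144,1],[1.6,-4.8,0,0,1],[1.6,-4.8,0,0,1],[1.6,-4.8,0,0,1],[1.6,-4.8,0,0,1],[1.6,-4.8,0,0,1]]' 60; python3 -m handwheel '[[1.6,-4.8,0,0,1],[1.6,-4.8,0,0,1],[1.6,-4.8,0,0,1],[1.6,-4.8,0,0,1],[1.6,-4.8,0,0,1],[1.6,-4.8,0,0,1],[0,0,0,0,1],[0,0,0,0,1]]'
```

```text
t: 1.1
ee_pos: [0.3523, -0.3486, 0.2333]
orientation: [-0.0, 1.0, -0.0, -0.0]
force: [0.3, 0.3, 0.6]
opening: 0.0869
finger_force: 0.0
t: 2.1
ee_pos: [0.4478, -0.063, 0.2333]
orientation: [0.0, 1.0, -0.0, -0.0]
force: [-1.1, -0.7, 0.7]
opening: 0.0872
finger_force: 0.0
```

```bash
python3 -m handwheel '[[1.9,-5.0,0,0,1],[0,0,4,0,1],[0,0,4,0,1],[0,0,4,0,1],[0,0,4,0,1],[0,0,3,0,1],[0,0,2.6,0,1],[0,0,0,0,1]]'; python3 -m handwheel '[[0,0,0,0,0],[0,0,0,0,0],[0,0,0,0,0],[0,0,0,0,0],[0,0,0,0,0],[0,0,-2,0,0],[0,0,-3,0,0],[0,0,-3,0,0]]' 60;python3 -m handwheel '[[0,0,-3,0,0],[0,0,-2,0,0],[0,0,0,0,0],[0,0,0,0,0]]'; python3 -c "
from bench import state;s=state();print(s['torque'],s['force'])"
```

```text
t: 3.1
ee_pos: [0.4653, -0.0138, 0.0159]
orientation: [-0.0, 1.0, -0.001, -0.002]
force: [-0.5, 0.5, 0.6]
opening: 0.0867
finger_force: 0.0
t: 4.1
ee_pos: [0.4661, -0.0123, 0.0976]
orientation: [-0.0, 1.0, -0.0, -0.001]
force: [-0.5, -1.2, -5.3]
opening: 0.0455
finger_force: 60.0
t: 4.6
ee_pos: [0.4662, -0.0124, 0.1462]
orientation: [-0.0, 1.0, -0.0, -0.001]
force: [-0.2, -1.1, -6.0]
opening: 0.0455
finger_force: 60.0
[ 0.06917358 -0.04258174 -0.02650463] [-0.19903065 -1.06077462 -5.98382839]
```

```bash
cat > r.sh <<'E'
python3 -c "
from bench import state;s=state();print('T',s['torque'].round(3),s['force'].round(2),s['ee_pos'].round(3),s['t'])"
E
python3 -m handwheel '[[1.5,0,0,0,0],[3,0,0,0,0],[4.5,0,0,0,0],[6,0,0,0,0],[0,0,0,0,0],[0,0,0,0,0],[0,0,0,0,0],[0,0,0,0,0]]';sh r.sh; python3 -m handwheel '[[-1.5,0,0,0,0],[-3,0,0,0,0],[-4.5,0,0,0,0],[-6,0,0,0,0],[0,0,0,0,0],[0,0,0,0,0],[0,0,0,0,0],[0,0,0,0,0]]';sh r.sh
```

```text
t: 5.6
ee_pos: [0.6167, -0.0125, 0.148]
orientation: [0.0, 1.0, -0.0, 0.0]
force: [0.3, 0.8, -5.3]
opening: 0.0456
finger_force: 60.0
T [ 0.027  0.1   -0.028] [ 0.26  0.84 -5.26] [ 0.617 -0.013  0.148] 5.6
t: 6.6
ee_pos: [0.4679, -0.0122, 0.1477]
orientation: [-0.0, 1.0, 0.0, 0.0]
force: [0.7, 0.2, -5.7]
opening: 0.0455
finger_force: 60.0
T [ 0.041 -0.036  0.   ] [ 0.72  0.24 -5.74] [ 0.468 -0.012  0.148] 6.6
```

```bash
W='[[0,0,0,0,0]]'; for i in 1 2 3; do python3 -m handwheel '[[0,0,0,0,0]]' >/dev/null; sh r.sh; done; python3 -m handwheel '[[1.5,0,0,0,0],[3,0,0,0,0],[4.5,0,0,0,0],[6,0,0,0,0],[0,0,0,0,0],[0,0,0,0,0],[0,0,0,0,0],[0,0,0,0,0]]'>/dev/null;sh r.sh;for i in 1 2 3; do python3 -m handwheel '[[0,0,0,0,0]]' >/dev/null; sh r.sh; done; python3 -m handwheel '[[-1.5,0,0,0,0],[-3,0,0,0,0],[-4.5,0,0,0,0],[-6,0,0,0,0],[0,0,0,0,0],[0,0,0,0,0],[0,0,0,0,0],[0,0,0,0,0]]' >/dev/null;sh r.sh; for i in 1 2 3; do python3 -m handwheel '[[0,0,0,0,0]]' >/dev/null; sh r.sh; done
```

```text
T [ 0.047 -0.032  0.045] [-0.13 -0.38 -5.55] [ 0.467 -0.012  0.147] 6.725
T [ 0.018 -0.073 -0.015] [ 0.61  0.73 -5.38] [ 0.467 -0.012  0.147] 6.85
T [ 0.03  -0.072  0.012] [ 0.01  0.09 -6.66] [ 0.467 -0.012  0.147] 6.975
T [0.006 0.126 0.014] [ 0.39  0.2  -5.74] [ 0.617 -0.013  0.148] 7.975
T [0.031 0.129 0.018] [-0.11  0.93 -5.33] [ 0.617 -0.013  0.148] 8.1
T [0.018 0.106 0.019] [-0.15  1.19 -5.81] [ 0.617 -0.012  0.148] 8.225
T [-0.023  0.09   0.024] [-0.55 -1.08 -6.86] [ 0.617 -0.012  0.148] 8.35
T [ 0.041 -0.051  0.001] [-0.44  0.7  -4.79] [ 0.468 -0.012  0.148] 9.35
T [ 0.046 -0.03   0.012] [ 0.13  0.13 -5.63] [ 0.468 -0.012  0.147] 9.475
T [ 0.073 -0.038 -0.018] [ 0.15  0.09 -6.01] [ 0.467 -0.012  0.147] 9.6
T [ 0.058 -0.058 -0.036] [ 0.21  0.51 -5.83] [ 0.467 -0.012  0.148] 9.725
```

```bash
python3 -m handwheel '[[1,-1,0,0,0],[2,-2,0,0,0],[3,-3,0,0,0],[4,-3,0,0,0],[4.5,-3,0,0,0],[4.5,-2.4,0,0,0],[3,-2,0,0,0],[2,-1,0,0,0]]';python3 -m handwheel '[[1,0,0,0,0],[0,0,0,0,0],[0,0,0,0,0],[0,0,0,0,0]]'; sh r.sh; python3 -m handwheel '[[-1.5,0,0,0,0],[-3,0,0,0,0],[-4.5,0,0,0,0],[-6,0,0,0,0],[0,0,0,0,0],[0,0,0,0,0],[0,0,0,0,0],[0,0,0,0,0]]';sh r.sh; for i in 1 2 3; do python3 -m handwheel '[[0,0,0,0,0]]' >/dev/null; sh r.sh; done
python3 - <<'E'
from h import *
from bench import eyes
a=eyes.capture("scene");b=eyes.capture("top")
cv2.imwrite("pics/scene1.png",cv2.resize(a["frame"][80:300,120:420],None,fx=2,fy=2))
cv2.imwrite("pics/top1.png",cv2.resize(b["frame"][140:300,110:410],None,fx=2,fy=2))
P=cloud(b)
for n,bx in dict(A=(155,200,208,270),B=(236,280,200,262)).items():print(n,rect(P,bx,.03,.05))
E
```

```text
t: 10.72
ee_pos: [0.7084, 0.1643, 0.1463]
orientation: [-0.001, 1.0, 0.0, -0.0]
force: [-0.9, -0.2, -6.2]
opening: 0.0452
finger_force: 60.0
t: 11.22
ee_pos: [0.7168, 0.1611, 0.1479]
orientation: [0.0, 1.0, -0.0, 0.0]
force: [-0.5, -0.2, -6.2]
opening: 0.0457
finger_force: 60.0
T [-0.031 -0.008  0.074] [-0.49 -0.18 -6.16] [0.717 0.161 0.148] 11.225
t: 12.22
ee_pos: [0.5679, 0.1616, 0.1476]
orientation: [-0.0, 1.0, -0.0, 0.0]
force: [-0.4, 0.2, -5.7]
opening: 0.0459
finger_force: 60.0
T [ 0.003 -0.058 -0.014] [-0.4   0.15 -5.65] [0.568 0.162 0.148] 12.225
T [ 0.079 -0.041  0.022] [-0.1  -0.49 -5.78] [0.567 0.162 0.147] 12.35
T [ 0.057 -0.105  0.066] [-0.59 -0.32 -6.36] [0.567 0.162 0.147] 12.475
T [ 0.069 -0.021 -0.03 ] [ 0.82 -0.36 -5.69] [0.567 0.162 0.148] 12.6
A (array([442.6, 320.7]), array([95.4, 47.9]), 4.0, 865, np.float64(0.0408))
B (array([438.3, 156.3]), array([74. , 31.5]), 29.4, 301, np.float64(0.0405))
```

View pics/scene1.png

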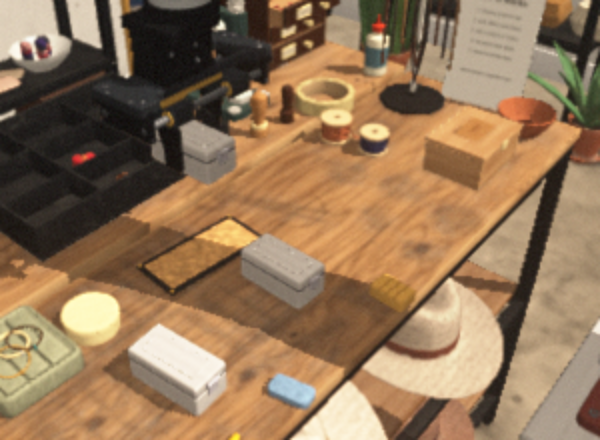

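View pics/top1.png

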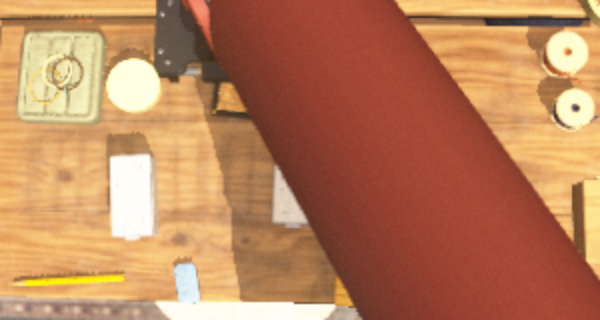

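The scene crop shows the held case level at about (203,150) in the fingers, with its clasp towards the robot. The other two cases stand at (283,270) and (178,368), and the tin, tray and spools haven't moved. The moment is back at the clasp-end level (−0.05 N m, against +0.11 at the hinge end).

```bash
python3 -m handwheel '[[0,0,0,0,0],[0,0,0,0,0],[0,0,0,0,0],[0,0,0,0,0]]'; sh r.sh; python3 -c "
from bench import ticket;print(ticket.job_done())"
```

```text
t: 13.2
ee_pos: [0.5672, 0.1616, 0.1476]
orientation: [-0.0, 1.0, -0.0, -0.0]
force: [0.2, 0.3, -5.2]
opening: 0.0456
finger_force: 60.0
T [ 0.027  0.001 -0.042] [ 0.22  0.27 -5.18] [0.567 0.162 0.148] 13.2
the job is handed in; nothing more can be done
None
```

I handed the job in with the rattling case (the right-hand one, the first I picked up) held level about 13 cm over the middle of the mat. The wrist moment swung about 0.16 N m over two knocks at each end, and averaged −0.045 N m at the finish, so I take the weight to be at the clasp end; single readings are noisy, the last was 0.00, and no verdict came back.

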